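# Nest the flipped channel

## Task

Pack the red channel away: turn it over so that its legs point down and nest it squarely over the two wooden channels that lie side by side in the green cradle, one red leg fully down in each trough, with its ends about level with theirs. The two wooden channels stay lying flat in the cradle, legs up; do not disturb the glue jar, the tin cup or the spool.

Things in the scene. Friction and masses are not known exactly. Their poses are not given: they have to be found in the camera images.
- red_channel: Red painted wooden U-channel, 130 long (x), 54 wide (y), 36 high (z), 0.11 kg; web and legs 8 thick, trough 38 wide, 28 deep. Origin: centre of the web's outer face (underside when the legs point up); z points from the web to the open side. At the start it lies on the bench, legs up. Mass may vary by a third. It can stand on either end.
- channel_left: Plain wooden U-channel, 130 long (x), 54 wide (y), 36 high (z), 0.11 kg; web and legs 8 thick, trough 38 wide, 28 deep. Origin: centre of the web's outer face (underside when the legs point up); z points from the web to the open side. It lies legs up in the cradle, in the bay on the cradle's +y side.
- channel_right: Plain wooden U-channel, 130 long (x), 54 wide (y), 36 high (z), 0.11 kg; web and legs 8 thick, trough 38 wide, 28 deep. Origin: centre of the web's outer face (underside when the legs point up); z points from the web to the open side. It lies legs up in the cradle, in the bay on the cradle's -y side.
- cradle: Green cradle, fixed: base board 170 (x) by 146 (y) by 6 thick; three ribs along x, 10 thick, tops 18 above the bench, at y = 0 and both sides, leave two open-ended bays 58 wide, centred at y = +-34. Origin: centre of underside. Wooden legs reach 42 up. The nested red channel straddles the middle rib and the two legs beside it (26 to 30 thick together); its web is then on top, 50 up.
- glue_jar: White glue jar with a red lid, 68 diameter, 85 high, standing on the bench; origin at the centre of its foot. Leave alone.
- tin_cup: Steel cup, 68 diameter, 75 high, standing on the bench; origin at the centre of its foot. Leave alone.
- spool: Dark wooden spool, 66 diameter, 64 high, standing on the bench; origin at the centre of its foot. Leave alone.
There are look-alikes about, which are no part of the job. What is shaped like the channel_left but black is not meant. What is shaped like the channel_right but black is not meant.

How it is judged (in metres and radians):
At the end, for the whole second after the job is handed in: Red channel at rest, legs down within 5 degrees, top 50 mm above the bench (4 mm either way), centred on the middle rib within 14 mm and 8 degrees, ends level with both wooden channels within 15 mm; these lie flat, legs up, in their bays, within 35 mm of the cradle's middle (angle between red_channel's own z axis and vertical above 3.05 rad and z of red_channel in the frame of cradle between 0.046 and 0.054 m and y of red_channel in the frame of cradle between -0.014 and 0.014 m and angle between the x axis of red_channel and the x axis of cradle, either way round below 0.14 rad and x of red_channel in the frame of channel_left between -0.015 and 0.015 m and angle between each of channel_left, channel_right's own z axis and vertical below 0.06 rad and x of channel_left in the frame of cradle between -0.035 and 0.035 m and x of red_channel in the frame of channel_right between -0.015 and 0.015 m and x of channel_right in the frame of cradle between -0.035 and 0.035 m and y of channel_left in the frame of cradle between 0.03 and 0.038 m and y of channel_right in the frame of cradle between -0.038 and -0.03 m and z of each of channel_left, channel_right in the frame of cradle below 0.009 m and linear speed of red_channel below 0.01 m/s); the robot touches nothing.
It fails at once if A bystander (glue jar, tin cup, spool) is moved by more than 20 mm (distance of any of glue_jar, tin_cup, spool from where it was at the start of the episode above 0.02 m).
It also fails if it takes over 72 s, if anything falls off the work surface, if the arm or the gripper's body presses on something with over 40 N, if the wrist force passes 120 N, or if a joint passes its speed limit or range.

## Robot

A 7-joint arm with a two-finger parallel gripper is mounted at the origin on the work surface. World frame = base frame: x ahead of the robot, y to its left, z up, the work surface at z = 0. Lengths are in mm, angles in rad, forces in N, time in s.
With the tool pointing down it reaches from about 400 to 875 mm from the base axis. Payload 6.5 kg.
Tool frame: the origin (TCP) lies on the mounting face of the last link; the fingertips stand bot.tcp_to_tips ahead of it and the grasp point (between the pads) lies 155 mm ahead of it (bot.tcp_to_tips is the distance from the TCP to the fingertips, in mm); z points along the fingers, y is the line along which they close (so a half turn about z gives the same grasp; the last joint's range is limited). The gripper opens to 85 mm and grips with 20 to 120 N. Pads are 22 mm wide; open, the fingers measure 114 mm over their backs; the gripper's body (76 mm by 85 mm) begins 54 mm behind the grasp point. The pads swing forward as they close: fully open they stand 13 mm farther back than shut.
Start: joints at [1.218, 0.536, -0.004, 1.538, 0.003, 1.067, -0.071], TCP at [183.875, -623.442, 404.69] pointing down, gripper open.
Joint ranges: [-2.7, 2.7], [-0.37, 2.16], [-1.27, 1.26], [0.24, 2.4], [-1.31, 4.45], [0.19, 1.91], [-2.76, 2.76]. Speed limits (rad/s): [2.39, 2.39, 3.14, 3.14, 3.14, 3.14, 3.14].

## Interface

Orientations are given as a unit quaternion [w, x, y, z].
In Python, from rig import bot, get_image gives the robot as it stands.
- The arm moves only by the tool apply_moves, never from a script. Its argument "deltas" is a list of rows, each an object with "travel": the shift along the tool's x, y, z in units of 0.1 m (1.0 is 0.1 m), a list of three; "rotation": the turn, a rotation vector about the tool's x, y, z in units of pi rad (1.0 is pi rad), a list of three; "claw": the opening, from -1 (shut) to 1 (fully open). A call has 1 to 8 rows; each row shifts and turns the commanded pose from where the row before left it, along the tool's axes as they then stand; what a row does not reach is not made up. A row lasts 1/8 s, in which the tool goes at most 62.5 mm and 10.7 degrees, less where a joint would pass 70% of its speed; a pose out of reach is approached as far as the arm can. A call with a number of a shift or a turn outside -1 to 1 is refused whole. A call with a gripper value outside its range is refused whole. The fingers move at their own pace and stop on an object; "force" is the grip in N (left out, the last holds). Time passes only in rows, so rows that do not move let the fingers close. It gives the time, the measured TCP pose, the force, the opening and the grip force at its end, in the units of the state.
- bot.sense(): the state, without advancing time (a new reading comes with each control period).
- get_image(name): name is "scene" or "side" or "wrist"; returns a dict with "image" (420x560x3 uint8, red, green, blue), "depth" (420x560 float32, mm along the optical axis (not along the pixel's ray), 0 where there is no reading), "mtx" (3x3 intrinsics, pixels), "world_from_camera" (4x4, takes a point from camera to world coordinates); the wrist camera has in their place "hand_eye" (4x4, takes a point from camera to tool coordinates, whose origin is the TCP and whose axes are the flange's). Camera axes: x right, y down, z forward; pixel columns grow to the right and rows downward; lengths in mm; the calibration is good to about 2 mm. A picture is of the moment at which its call begins: read the wrist's pose just before it.
- bot.job_done(): hands the job in; it is judged then, once.
The state is a dict: "t": time; "joint_positions": joint angles; "joint_vel": joint speeds; "joint_torque": joint torques, N m; "tcp_pos": TCP position; "eef_rot": TCP orientation; "ft_force": force on the tool from outside, world axes, zero at the start; "torque": the same for the moment, N m; "gripper_width": opening from 0.0 (shut) to 1.0 (fully open); "grasp_force": force on a finger pad.
Only numpy, scipy, OpenCV 4.12 (cv2) and the standard library are available. Lean on these libraries where they do the work, as an engineer would, in place of code of your own. Each camera call takes 0.05 s, during which the arm holds its last target. There are 200 camera calls.

## Working session

There is one attempt and no reset: what is moved stays moved. The work goes in short steps, Python scripts to look and compute and a tool call to move; the robot and the scene stay as the last step left them, time stands still between calls to the robot, and variables do not carry over. Pictures are saved under pics/ and viewed, at most 10 in all, crops included, and the job is handed in when it is done.

Besides the shell and the picture viewer there is one more tool, called after ">>>" in YAML: its name, and indented under it one key for each argument. apply_moves: Moves the arm, as the interface text tells. Shifts and turns lie within -1 to 1; 1 stands for 0.1 m of shift or pi rad of turn. Its arguments: {"type":"object","properties":{"deltas":{"type":"array","items":{"type":"object","properties":{"travel":{"type":"array","items":{"type":"number"}},"rotation":{"type":"array","items":{"type":"number"}},"claw":{"type":"number"}}}},"force":{"type":"number"}},"required":["deltas"]}

```bash
mkdir -p pics; ls; python3 - <<'E'
from rig import bot,get_image
import cv2,numpy as np
s=bot.sense();print(s, bot.tcp_to_tips)
ims=[]
for n in("scene","side"):
    g=get_image(n);np.savez('pics/'+n,**g);ims.append(g["image"])
    print(n,g["mtx"].round(1).tolist(),g["world_from_camera"].round(3).tolist())
a=np.hstack(ims)[:,:,::-1]
cv2.imwrite('pics/a.png',ims[0][:,:,::-1]);cv2.imwrite('pics/b.png',ims[1][:,:,::-1])
E
```

```text
pics
{'t': 0.0, 'joint_positions': array([ 1.21779086,  0.53719733, -0.00441826,  1.53888104,  0.00259116,
        1.06729224, -0.07119443]), 'joint_vel': array([ 0.00137379,  0.00075597, -0.00075019, -0.00051687, -0.00048506,
        0.00036839,  0.0005831 ]), 'joint_torque': array([ 6.83939234e-04, -5.83405137e+01,  1.04907576e+00, -2.59106344e+01,
        1.22742058e-02,  9.49156238e-03,  3.97641531e-05]), 'tcp_pos': array([ 183.77865501, -623.1322005 ,  403.78972868]), 'eef_rot': array([-8.65111077e-04,  9.89731064e-01,  1.42939275e-01, -1.91861736e-04]), 'ft_force': array([-0.56214468, -0.21856   , -0.17881204]), 'torque': array([ 0.04960836, -0.0425628 , -0.00072375]), 'grasp_force': 0.0, 'gripper_width': 0.9995610605823223} 173.4
scene [[439.6, 0.0, 280.6], [0.0, 439.6, 213.0], [0.0, 0.0, 1.0]] [[-0.864, 0.247, -0.438, 972.352], [0.503, 0.463, -0.73, 682.677], [0.023, -0.851, -0.524, 557.257], [0.0, 0.0, 0.0, 1.0]]
side [[501.3, 0.0, 286.2], [0.0, 501.3, 204.9], [0.0, 0.0, 1.0]] [[-0.964, -0.171, 0.204, 304.61], [-0.265, 0.543, -0.797, 866.151], [0.025, -0.822, -0.569, 680.342], [0.0, 0.0, 0.0, 1.0]]
```

View pics/a.png

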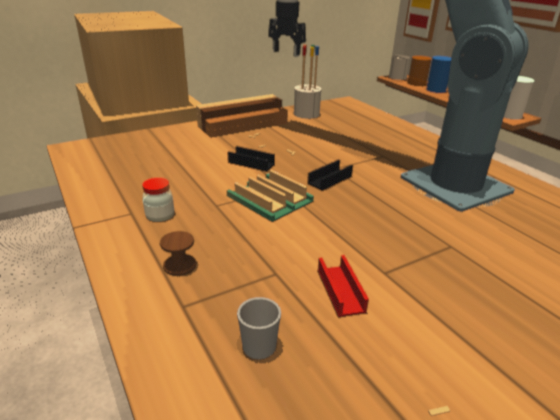

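View pics/b.png

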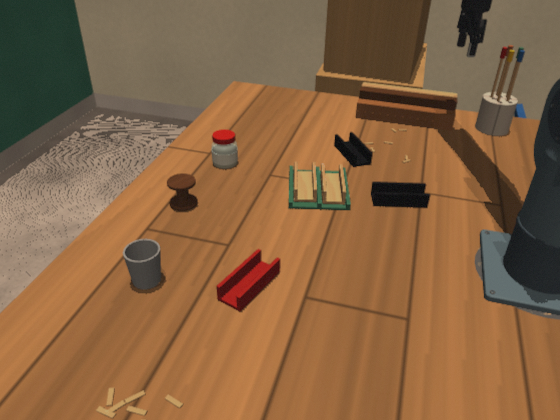

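The red channel is at scene (343,286) and side (250,280). The wooden pair in the green cradle is at scene (270,195) and side (320,187). The black channels at scene (251,158) and (330,175) are look-alikes and don't count, because the ones I want are plain wood lying in the green cradle. I'll measure both from the two views and check them in one crop.

```bash
cat > h.py <<'E'
import numpy as np,cv2
def cloud(g):
    d=g["depth"].astype(float);v,u=np.mgrid[:420,:560];K=g["mtx"]
    p=np.stack([(u-K[0,2])/K[0,0]*d,(v-K[1,2])/K[1,1]*d,d],-1)
    T=g["world_from_camera"];return p@T[:3,:3].T+T[:3,3]
def rect(p):
    return cv2.minAreaRect(p[:,:2].astype(np.float32))
E
python3 - <<'E'
from h import *
crops=[]
for n,(bx,by) in (("scene",((222,165),(310,245))),("side",((280,155),(210,245)))):
    g=dict(np.load(f'pics/{n}.npz'));P=cloud(g);im=g["image"]
    hsv=cv2.cvtColor(im,cv2.COLOR_RGB2HSV);H,S,V=cv2.split(hsv)
    big=np.mgrid[:420,:560]
    ok=g["depth"]>0
    red=((H<4)|(H>176))&(S>200)&(V>80)&ok&(big[0]>220)
    p=P[red];print(n,'red n',len(p),'zpct',np.percentile(p[:,2],[1,10,50,90,99]).round(1))
    print('  all',rect(p)); t=p[p[:,2]>31];print('  tops',len(t),rect(t))
    f=p[p[:,2]<14];print('  floor',len(f),np.median(f[:,2]),rect(f))
    gr=(H>55)&(H<90)&(S>100)&ok&(big[0]>150)&(big[0]<260)
    p=P[gr];c=np.median(p[:,:2],0);p=p[np.linalg.norm(p[:,:2]-c,axis=1)<130];print('  green',len(p),rect(p),np.percentile(p[:,2],[2,50,98]).round(1))
    w=(np.linalg.norm(P[...,:2]-rect(p)[0],axis=2)<95)&~gr&ok
    q=P[w];t=q[(q[:,2]>37)&(q[:,2]<48)];print('  woodtops',len(t),t[:,2].mean(),rect(t))
    np.save(f'pics/w_{n}.npy',q)
    bench=P[(P[...,2]<6)&(P[...,2]>-8)&ok];print('  bench z',np.median(bench[:,2]))
    x0,y0=(222,165) if n=='scene' else (280,155)
    crops.append(cv2.resize(im[y0:y0+60,x0:x0+95],None,fx=4.2,fy=4.2,interpolation=2))
    x0,y0=(305,250) if n=='scene' else (205,245)
    crops.append(cv2.resize(im[y0:y0+70,x0:x0+95],None,fx=4.2,fy=4.2,interpolation=2))
    for nm,m in (('red',(H<4)|(H>176)),):
        pass
cv2.imwrite('pics/c.png',np.vstack([np.hstack([crops[0],crops[2]]),np.hstack([crops[1],crops[3]])])[:,:,::-1])
E
```

```text
scene red n 1357 zpct [ 3.4  5.9  8.3 34.9 36.4]
  all ((549.9703369140625, 203.5227813720703), (128.17347717285156, 52.487152099609375), 72.29670715332031)
  tops 367 ((550.00439453125, 203.68072509765625), (123.30219268798828, 52.484867095947266), 72.34712982177734)
  floor 820 7.07617107095291 ((552.1383056640625, 202.97885131835938), (127.26211547851562, 50.924346923828125), 74.06388854980469)
  green 102 ((484.0179443359375, -91.40308380126953), (143.44033813476562, 40.98424530029297), 0.18795084953308105) [ 3.2  5.5 18. ]
  woodtops 300 40.44217627806293 ((486.3505554199219, -143.88543701171875), (126.48689270019531, 85.68270874023438), 13.450898170471191)
  bench z -0.9138922300917898
side red n 898 zpct [ 7.4  9.  11.4 38.9 40.3]
  all ((543.532958984375, 200.45498657226562), (128.1300506591797, 53.8272705078125), 71.4229507446289)
  tops 366 ((543.5070190429688, 200.3778839111328), (127.96735382080078, 53.8272705078125), 71.4229507446289)
  floor 531 10.289990133039169 ((544.7316284179688, 200.5986328125), (126.55552673339844, 43.693214416503906), 69.7090835571289)
  green 50 ((486.48980712890625, -153.6051025390625), (144.0946044921875, 127.89421844482422), 12.104424476623535) [ 3.5 20.  23.8]
  woodtops 424 44.474374185359785 ((489.94354248046875, -169.39108276367188), (122.89069366455078, 138.42611694335938), 14.1243257522583)
  bench z 2.4825253335616253
```

View pics/c.png

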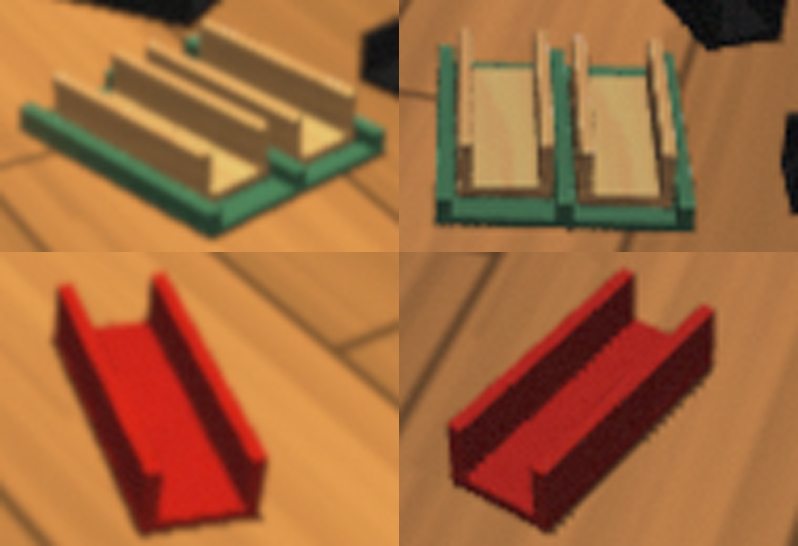

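The crop confirms it. The plain wooden pair lies legs up in the green cradle, the red channel lies legs up, and the black look-alikes sit outside. Next I'll work out the exact axes and a planning helper.

```bash
cat >> h.py <<'E'
from scipy.linalg import logm,expm
from scipy.spatial.transform import Rotation as R
def cur(s):
    q=s["eef_rot"];T=np.eye(4);T[:3,:3]=R.from_quat([q[1],q[2],q[3],q[0]]).as_matrix();T[:3,3]=s["tcp_pos"];return T
def tool(gp,yaw,tilt=0,off=155):
    """grasp point gp; tool x at yaw (deg) when vertical; tilt deg about tool y"""
    r=R.from_euler('z',yaw,degrees=True)*R.from_euler('x',180,degrees=True)*R.from_euler('y',tilt,degrees=True)
    T=np.eye(4);T[:3,:3]=r.as_matrix();T[:3,3]=np.array(gp)-off*T[:3,2];return T
def plan(T0,T1,n):
    M=np.linalg.inv(T0)@T1
    D=expm(np.real(logm(M))/n);rv=R.from_matrix(D[:3,:3]).as_rotvec()
    print(n,'rows travel',(D[:3,3]/100).round(4).tolist(),'rot',(rv/np.pi).round(4).tolist(),'deg/row %.1f mm/row %.1f'%(np.degrees(np.linalg.norm(rv)),np.linalg.norm(D[:3,3])))
    return D
E
python3 - <<'E'
from h import *
from rig import bot
def yaw(t):
    b=cv2.boxPoints(rect(t));e=[b[1]-b[0],b[2]-b[1]];e=max(e,key=np.linalg.norm);return np.degrees(np.arctan2(e[1],e[0]))%180
for n in('scene','side'):
    g=dict(np.load(f'pics/{n}.npz'));P=cloud(g);H,S,V=cv2.split(cv2.cvtColor(g['image'],cv2.COLOR_RGB2HSV))
    m=((H<4)|(H>176))&(S>200)&(V>80)&(g['depth']>0)&(np.mgrid[:420,:560][0]>220)
    print(n,'red yaw',yaw(P[m]),[P[m][:,2].max()])
    q=np.load(f'pics/w_{n}.npy');t=q[(q[:,2]>37)&(q[:,2]<48)]
    # direction: yaw minimising number of distinct cross bins
    best=min(range(180),key=lambda a:-np.sum(np.histogram(t[:,:2]@[-np.sin(np.radians(a)),np.cos(np.radians(a))],bins=np.arange(-800,800,4))[0].astype(float)**2))
    print('wood yaw',best, rect(t))
    for x,y in [(250,200),]:pass
    for nm,mm in (('dark',(V<45)&(P[...,2]>5)&(P[...,2]<90)&(P[...,0]>200)),):
        pass
for a,c in(('glue',(157,200)),('spool',(178,255)),('cup',(259,325))):
    g=dict(np.load('pics/scene.npz'));print(a,cloud(g)[c[1],c[0]].round())
for a,c in(('blk1',(251,158)),('blk2',(330,175))): print(a,cloud(g)[c[1],c[0]].round())
T0=cur(bot.sense());T1=tool([547,202,200],72)
plan(T0,T1,16)
E
```

```text
scene red yaw 72.29673 [np.float64(37.866041584150935)]
wood yaw 104 ((486.3505554199219, -143.88543701171875), (126.48689270019531, 85.68270874023438), 13.450898170471191)
side red yaw 71.42297 [np.float64(41.81273833066814)]
wood yaw 103 ((489.94354248046875, -169.39108276367188), (122.89069366455078, 138.42611694335938), 14.1243257522583)
glue [ 771. -196.   56.]
spool [791.  -2.  37.]
cup [731. 220.  18.]
blk1 [ 456. -350.   31.]
blk2 [ 323. -150.   34.]
16 rows travel [0.5364, -0.2361, 0.0308] rot [-0.0, -0.0, -0.0193] deg/row 3.5 mm/row 58.7
```

>>> apply_moves:
  deltas:
    - {"travel": [0.536,-0.236,0.031],"rotation": [0,0,-0.0193],"claw": 1}
    - {"travel": [0.536,-0.236,0.031],"rotation": [0,0,-0.0193],"claw": 1}
    - {"travel": [0.536,-0.236,0.031],"rotation": [0,0,-0.0193],"claw": 1}
    - {"travel": [0.536,-0.236,0.031],"rotation": [0,0,-0.0193],"claw": 1}
    - {"travel": [0.536,-0.236,0.031],"rotation": [0,0,-0.0193],"claw": 1}
    - {"travel": [0.536,-0.236,0.031],"rotation": [0,0,-0.0193],"claw": 1}
    - {"travel": [0.536,-0.236,0.031],"rotation": [0,0,-0.0193],"claw": 1}
    - {"travel": [0.536,-0.236,0.031],"rotation": [0,0,-0.0193],"claw": 1}

```text
t: 1.1
tcp_pos: [467.9, -254.3, 379.6]
eef_rot: [-0.0, 0.926, 0.377, -0.0]
ft_force: [0.4, 0.2, 0.2]
gripper_width: 1.003
grasp_force: 0.0
```

```bash
python3 - <<'E'
from h import *
from rig import bot,get_image
s=bot.sense();print(s['t'],s['joint_positions'].round(3),s['tcp_pos'].round(1));np.savez('pics/st1',**s)
g=get_image('wrist');np.savez('pics/w1',**g);cv2.imwrite('pics/w1.png',g['image'][:,:,::-1]);print(g['hand_eye'].round(3).tolist(),g['mtx'].round(1).tolist())
plan(cur(s),tool([547,202,200],72),9)
E
```

```text
1.1 [ 0.612  0.381 -0.249  1.862  0.116  0.912 -0.488] [ 467.9 -254.3  379.6]
[[-0.0, -0.95, -0.313, 81.543], [1.0, 0.0, -0.002, -0.649], [0.002, -0.313, 0.95, 32.108], [0.0, 0.0, 0.0, 1.0]] [[321.9, 0.0, 280.4], [0.0, 321.9, 211.6], [0.0, 0.0, 1.0]]
9 rows travel [0.4763, -0.2074, 0.0274] rot [-0.0, -0.0, -0.0171] deg/row 3.1 mm/row 52.0
```

View pics/w1.png

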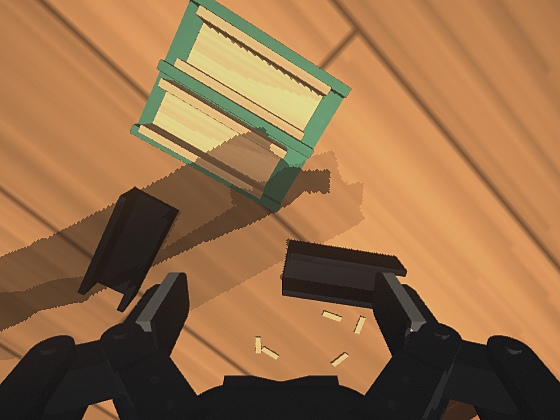

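The wrist view shows the cradle whole, with corners at about (195,2), (350,92), (275,210) and (132,130). The two black look-alikes are at (130,245) and (340,270). I'll measure the cradle from this view and continue to the red channel.

```bash
cat > m.py <<'E'
from h import *
def wcloud(f,s):
    g=dict(np.load(f));s=dict(np.load(s));g['world_from_camera']=cur(s)@g['hand_eye'];return g,cloud(g)
def cradle(g,P,name):
    H,S,V=cv2.split(cv2.cvtColor(g['image'],cv2.COLOR_RGB2HSV))
    gr=(H>50)&(H<95)&(S>70)&(P[...,0]>380)&(P[...,0]<600)&(P[...,1]<-40)&(P[...,1]>-260)&(g['depth']>0)
    p=P[gr];print(name,'green',len(p),rect(p),np.percentile(p[:,2],[2,50,98]).round(1))
    c=np.array(rect(p)[0]);w=(np.linalg.norm(P[...,:2]-c,axis=2)<110)&~gr&(g['depth']>0)
    q=P[w];t=q[(q[:,2]>36)&(q[:,2]<50)];z=np.median(t[:,2])
    best=max(np.arange(95,112,.5),key=lambda a:np.sum(np.histogram(t[:,:2]@[-np.sin(np.radians(a)),np.cos(np.radians(a))],bins=np.arange(-800,800,3))[0].astype(float)**2))
    ax=np.array([np.cos(np.radians(best)),np.sin(np.radians(best))]);ay=np.array([-ax[1],ax[0]])
    print(' woodtops n',len(t),'z',z.round(1),'yaw',best,'c',(c))
    l=(t[:,:2]-c)@ax;v=(t[:,:2]-c)@ay
    lab=np.digitize(v,[-40,-0,40])
    h,e=np.histogram(v,bins=np.arange(-75,76,5));print(' ',[(int(a),int(b)) for a,b in zip(e,h) if b>3])
    for lo,hi in((-70,-34),(-34,0),(0,34),(34,70)):
        k=(v>lo)&(v<hi)
        if k.sum()>10:print('  leg v %.1f l %.1f..%.1f'%(np.median(v[k]),*np.percentile(l[k],[1,99])))
E
python3 - <<'E'
from m import *
g,P=wcloud('pics/w1.npz','pics/st1.npz');cradle(g,P,'wrist')
for n in('scene','side'):
    g=dict(np.load(f'pics/{n}.npz'));cradle(g,cloud(g),n)
E
```

```text
wrist green 6838 ((492.6718444824219, -169.67298889160156), (145.39720153808594, 169.90672302246094), 14.358853340148926) [ 3.4 15.7 18.1]
 woodtops n 5552 z 40.6 yaw 105.0 c [ 492.67184448 -169.67298889]
  [(-65, 181), (-60, 960), (-55, 458), (-20, 37), (-15, 842), (-10, 483), (5, 512), (10, 766), (15, 56), (50, 405), (55, 705), (60, 147)]
  leg v -56.8 l -64.7..61.9
  leg v -11.2 l -64.5..62.3
  leg v 11.0 l -58.5..68.1
  leg v 56.5 l -57.8..68.9
scene green 512 ((496.635498046875, -163.50234985351562), (141.79412841796875, 159.96133422851562), 14.12643051147461) [ 2.5  9.5 18.5]
 woodtops n 556 z 40.4 yaw 103.5 c [ 496.63549805 -163.50234985]
  [(-60, 79), (-55, 60), (-50, 10), (-15, 58), (-10, 61), (-5, 18), (5, 9), (10, 87), (15, 40), (55, 82), (60, 42), (65, 9)]
  leg v -55.3 l -69.3..58.6
  leg v -9.5 l -71.6..57.3
  leg v 12.8 l -66.1..63.6
  leg v 58.9 l -67.6..61.3
side green 691 ((490.762939453125, -168.68551635742188), (143.53623962402344, 170.25518798828125), 14.539203643798828) [ 4.2 16.7 23.6]
 woodtops n 450 z 44.9 yaw 104.5 c [ 490.76293945 -168.68551636]
  [(-65, 18), (-60, 71), (-55, 30), (-15, 61), (-10, 43), (5, 31), (10, 65), (15, 17), (50, 27), (55, 63), (60, 24)]
  leg v -55.3 l -70.3..61.0
  leg v -10.5 l -69.0..62.6
  leg v 11.9 l -62.6..66.6
  leg v 57.3 l -63.3..67.6
```

>>> apply_moves:
  deltas:
    - {"travel": [0.535,-0.234,0.031],"rotation": [0,0,-0.0192],"claw": 1}
    - {"travel": [0.535,-0.234,0.031],"rotation": [0,0,-0.0192],"claw": 1}
    - {"travel": [0.535,-0.234,0.031],"rotation": [0,0,-0.0192],"claw": 1}
    - {"travel": [0.535,-0.234,0.031],"rotation": [0,0,-0.0192],"claw": 1}
    - {"travel": [0.535,-0.234,0.031],"rotation": [0,0,-0.0192],"claw": 1}
    - {"travel": [0.535,-0.234,0.031],"rotation": [0,0,-0.0192],"claw": 1}
    - {"travel": [0.535,-0.234,0.031],"rotation": [0,0,-0.0192],"claw": 1}

```text
t: 2.02
tcp_pos: [550.2, 142.6, 357.8]
eef_rot: [0.0, 0.827, 0.563, -0.0]
ft_force: [1.4, -0.6, -0.1]
gripper_width: 1.001
grasp_force: 0.0
```

```bash
python3 - <<'E'
from m import *
from rig import bot,get_image
s=bot.sense();print(s['t'],s['joint_positions'].round(3),s['tcp_pos'].round(1));np.savez('pics/st2',**s)
g=get_image('wrist');np.savez('pics/w2',**g);g,P=wcloud('pics/w2.npz','pics/st2.npz')
H,S,V=cv2.split(cv2.cvtColor(g['image'],cv2.COLOR_RGB2HSV))
m=((H<5)|(H>175))&(S>150)&(V>60)&(g['depth']>0);p=P[m];p=p[np.linalg.norm(p[:,:2]-[547,202],axis=1)<110]
t=p[p[:,2]>30];print(len(p),rect(p),len(t),rect(t),np.percentile(p[:,2],[1,10,50,90,99]))
v,u=np.where(m);print(u.min(),u.max(),v.min(),v.max())
E
```

```text
2.025 [-1.000e-03  4.930e-01 -4.380e-01  1.781e+00  2.540e-01  9.240e-01
 -9.230e-01] [550.2 142.6 357.8]
8055 ((545.5394897460938, 201.8279571533203), (129.33641052246094, 53.69823455810547), 72.03565216064453) 2592 ((545.5057373046875, 201.95091247558594), (128.92262268066406, 53.72605895996094), 71.92021942138672) [ 5.04842964  5.89387341  7.20424809 34.94524345 36.02977077]
213 285 58 209
```

The cradle centre is (492,-169.5) at yaw 104.5°, with leg tops at about 41. Red is at (545.5,202) at yaw 72°, with its top at 36. Next I'll fit a quick kinematic model so I can check whether the tilted poses are feasible.

```bash
cat > kin.py <<'E'
from h import *
import itertools
from scipy.optimize import least_squares
LO=np.array([-2.7,-.37,-1.27,.24,-1.31,.19,-2.76]);HI=np.array([2.7,2.16,1.26,2.4,4.45,1.91,2.76])
def mat(ax,a,t=(0,0,0)):
    T=np.eye(4);T[:3,:3]=R.from_euler(ax,a).as_matrix();T[:3,3]=t;return T
def fk(q,p,sg):
    c,d1,L1,L2,L3,e,a,w=p
    T=mat('z',sg[0]*q[0]+c,(0,0,d1))@mat('y',q[1])@mat('z',sg[1]*q[2],(0,0,L1))@mat('y',q[3],(a,0,0))@mat('z',sg[2]*q[4],(e,0,L2))@mat('y',q[5])@mat('z',sg[3]*q[6]+p[8],(w,0,L3))
    return T
def ik(T1,p,sg,q0s):
    out=[]
    for q0 in q0s:
        f=lambda q:np.r_[(fk(q,p,sg)[:3,3]-T1[:3,3])/100,(R.from_matrix(T1[:3,:3].T@fk(q,p,sg)[:3,:3])).as_rotvec(),.002*(q-q0)]
        r=least_squares(f,np.clip(q0,LO+.02,HI-.02),bounds=(LO+.01,HI-.01));out.append((np.linalg.norm(r.fun[:6]),r.x))
    return min(out,key=lambda o:o[0])
E
python3 - <<'E'
from kin import *
import json
from rig import bot
S=[dict(np.load(f'pics/st{i}.npz')) for i in(1,2)]
D=[(np.array([1.21779086,.53719733,-.00441826,1.53888104,.00259116,1.06729224,-.07119443]),cur({'eef_rot':np.array([-8.65e-4,.989731,.142939,-1.9e-4]),'tcp_pos':np.array([183.78,-623.13,403.79])}))]+[(s['joint_positions'],cur(s)) for s in S]
best=None
for sg in itertools.product([1,-1],repeat=4):
  for x in (0,np.pi/2,np.pi,-np.pi/2):
    p0=np.array([0,350,400,400,120,0,0,0,x])
    f=lambda p:np.concatenate([np.r_[(fk(q,p,sg)[:3,3]-T[:3,3])/100,R.from_matrix(T[:3,:3].T@fk(q,p,sg)[:3,:3]).as_rotvec()*3] for q,T in D]+[1e-4*(p-p0)])
    r=least_squares(f,p0)
    if best is None or r.cost<best[0]:best=(r.cost,sg,r.x,np.abs(r.fun[:18]).max())
print(best)
_,sg,p,_=best;json.dump([list(map(float,p)),list(sg)],open('kin.json','w'))
rng=np.random.default_rng(0);q0=D[2][0]
seeds=[q0]+[q0+np.array([0,0,a,0,b,c,d]) for a in(-.4,.4) for b in(-.9,.9,1.8) for c in (0,.5) for d in (-1,1)]
c=[545.5,202,24]
for tilt in(-40,-30,0,30,40):print('pick',tilt,[x.round(2).tolist() if hasattr(x,'round') else x for x in ik(tool(c,72,tilt),p,sg,seeds)])
for yaw in(72,92,112):
  for tilt in(-90,-70,-60,-50,50,60,70,90):
    e,x=ik(tool([560,180,90],yaw,tilt),p,sg,seeds);print('stand',yaw,tilt,round(e,3),x.round(2).tolist())
E
```

```text
Traceback (most recent call last):
  File "kin.py", line 8, in fk
    c,d1,L1,L2,L3,e,a,w=p
    ^^^^^^^^^^^^^^^^^^^
ValueError: too many values to unpack (expected 8)
```

```bash
sed -i 's/e,a,w=p$/e,a,w=p[:8]/' kin.py; cat > fit.py <<'E'
from kin import *
import json
S=[dict(np.load(f'pics/st{i}.npz')) for i in(1,2)]
D=[(np.array([1.21779086,.53719733,-.00441826,1.53888104,.00259116,1.06729224,-.07119443]),cur({'eef_rot':np.array([-8.65e-4,.989731,.142939,-1.9e-4]),'tcp_pos':np.array([183.78,-623.13,403.79])}))]+[(s['joint_positions'],cur(s)) for s in S]
best=None
for sg in itertools.product([1,-1],repeat=4):
  for x in (0,np.pi/2,np.pi,-np.pi/2):
    p0=np.array([0,350,400,400,120,0,0,0,x])
    f=lambda p:np.concatenate([np.r_[(fk(q,p,sg)[:3,3]-T[:3,3])/100,R.from_matrix(T[:3,:3].T@fk(q,p,sg)[:3,:3]).as_rotvec()*3] for q,T in D]+[1e-4*(p-p0)])
    r=least_squares(f,p0,max_nfev=60)
    if best is None or r.cost<best[0]:best=(r.cost,sg,r.x,np.abs(r.fun[:18]).max())
print(best)
_,sg,p,_=best;json.dump([list(map(float,p)),list(sg)],open('kin.json','w'))
E
cat > feas.py <<'E'
from kin import *
import json
p,sg=json.load(open('kin.json'));q0=np.load('pics/st2.npz')['joint_positions']
seeds=[q0]+[q0+np.array([0,0,a,0,b,.3,d]) for a in(-.4,.4) for b in(-.9,.9,1.8) for d in (-1,1)]
def show(n,T):
    e,x=ik(T,p,sg,seeds);print(n,round(e,3),x.round(2).tolist())
c=[545.5,202,24]
for tilt in(-30,0,30):show(('pick',tilt),tool(c,72,tilt))
for yaw in(72,92,112):
  for tilt in(-90,-60,60,90):show(('stand',yaw,tilt),tool([560,180,90],yaw,tilt))
for tilt in(-30,0,30):
  for y in(104.5,-75.5):show(('place',y,tilt),tool([492,-168,35],y,tilt))
E
timeout 300 python3 fit.py && timeout 250 python3 feas.py
```

```text
(np.float64(0.0014422436916565597), (-1, -1, -1, -1), array([-7.22423560e-02,  3.61267839e+02,  5.09614403e+02,  5.31010365e+02,
        1.02854972e+02,  6.58847199e+00,  5.82845399e+01,  1.22853288e+02,
        1.49855419e+00]), np.float64(0.0388089024911244))
('pick', -30) 0.0 [-0.1, 1.14, -0.76, 1.57, 1.02, 1.38, -1.58]
('pick', 0) 0.0 [-0.21, 0.75, -0.33, 1.76, 0.36, 0.69, -1.05]
('pick', 30) 0.0 [0.31, 0.78, -0.47, 1.96, -0.53, 0.37, 0.16]
('stand', 72, -90) 0.0 [-0.97, 1.44, 0.6, 1.17, 0.38, 1.84, -0.89]
('stand', 72, -60) 0.0 [-0.22, 1.24, -0.63, 1.38, 1.04, 1.84, -1.51]
('stand', 72, 60) 0.0 [1.02, 1.37, -1.24, 1.97, 0.38, 0.41, -0.33]
('stand', 72, 90) 0.0 [1.22, 1.99, -1.26, 1.84, 0.26, 0.62, 0.21]
('stand', 92, -90) 0.0 [-0.74, 1.28, 0.05, 1.38, 0.99, 1.81, -1.22]
('stand', 92, -60) 0.0 [-0.46, 1.08, -0.36, 1.53, 1.05, 1.59, -1.32]
('stand', 92, 60) 0.0 [0.6, 1.07, -0.64, 1.78, -0.62, 0.84, 0.71]
('stand', 92, 90) 0.0 [0.66, 1.4, -0.67, 1.67, -0.78, 1.13, 0.98]
('stand', 112, -90) 0.0 [-0.67, 1.23, -0.13, 1.61, 1.36, 1.76, -1.37]
('stand', 112, -60) 0.0 [-0.54, 1.01, -0.33, 1.74, 1.26, 1.43, -1.3]
('stand', 112, 60) 0.0 [0.42, 1.1, -0.57, 1.57, -0.45, 1.13, 0.69]
('stand', 112, 90) 0.0 [0.47, 1.4, -0.64, 1.45, -0.61, 1.42, 0.81]
('place', 104.5, -30) 0.0 [0.31, 0.78, -0.52, 2.22, 1.55, 0.86, -1.25]
('place', -75.5, -30) 0.0 [0.31, 0.87, 0.24, 1.73, -0.61, 1.07, -1.95]
('place', 104.5, 0) 0.0 [0.71, 0.74, -0.67, 1.96, 0.72, 0.69, -0.15]
('place', -75.5, 0) 0.0 [-0.04, 0.68, 0.44, 1.93, -0.47, 0.63, -2.19]
('place', 104.5, 30) 0.0 [0.72, 0.89, -0.34, 1.7, -0.13, 0.97, 0.79]
('place', -75.5, 30) 0.0 [0.08, 0.71, -0.29, 2.22, 1.43, 0.71, 1.91]
```

The model fits to a few mm and the poses are feasible. The plan:
1. Pick at tilt -30.
2. Swing to +60, which stands the channel on its end.
3. Regrasp from the web side at -60.
4. Swing to +30 and nest.

```bash
python3 - <<'E'
from h import *
from rig import bot
T0=cur(bot.sense());A=tool([545.5,202,24],72,-30,off=245);B=tool([545.5,202,24],72,-30)
plan(T0,A,5);plan(A,B,3)
C=tool([552,195,110],90,15);plan(B,C,8)
E
```

```text
5 rows travel [0.3837, -0.0472, 0.172] rot [-0.001, -0.0338, -0.003] deg/row 6.1 mm/row 42.3
3 rows travel [0.0, -0.0, 0.3] rot [0.0, 0.0, 0.0] deg/row 0.0 mm/row 30.0
8 rows travel [-0.1779, -0.0, -0.0999] rot [-0.0017, 0.031, -0.0127] deg/row 6.0 mm/row 20.4
```

>>> apply_moves:
  deltas:
    - {"travel": [0.384,-0.047,0.172],"rotation": [-0.001,-0.0338,-0.003],"claw": 1}
    - {"travel": [0.384,-0.047,0.172],"rotation": [-0.001,-0.0338,-0.003],"claw": 1}
    - {"travel": [0.384,-0.047,0.172],"rotation": [-0.001,-0.0338,-0.003],"claw": 1}
    - {"travel": [0.384,-0.047,0.172],"rotation": [-0.001,-0.0338,-0.003],"claw": 1}
    - {"travel": [0.384,-0.047,0.172],"rotation": [-0.001,-0.0338,-0.003],"claw": 1}
    - {"travel": [0,0,0],"rotation": [0,0,0],"claw": 1}
    - {"travel": [0,0,0],"rotation": [0,0,0],"claw": 1}

```text
t: 2.95
tcp_pos: [588.0, 304.9, 235.5]
eef_rot: [0.154, 0.785, 0.561, -0.212]
ft_force: [-0.6, -0.3, 1.3]
gripper_width: 1.001
grasp_force: 0.0
```

```bash
python3 - <<'E'
from m import *
from rig import bot,get_image
s=bot.sense();T=cur(s);print(s['joint_positions'].round(2),s['tcp_pos'].round(1))
A=tool([545.5,202,24],72,-30,off=245);B=tool([545.5,202,24],72,-30)
plan(T,B,3)
g=get_image('wrist');g['world_from_camera']=T@g['hand_eye'];P=cloud(g)
H,S,V=cv2.split(cv2.cvtColor(g['image'],cv2.COLOR_RGB2HSV))
m=((H<5)|(H>175))&(S>150)&(V>60)&(g['depth']>0);p=P[m];p=p[np.linalg.norm(p[:,:2]-[547,202],axis=1)<110]
t=p[p[:,2]>30];print(len(p),rect(p),len(t),rect(t),np.percentile(p[:,2],[1,10,50,90,99]))
E
```

```text
[-0.46  0.89 -0.27  1.4   0.5   1.37 -1.23] [588.  304.9 235.5]
3 rows travel [0.0331, -0.0281, 0.2789] rot [-0.0005, 0.0008, -0.0016] deg/row 0.3 mm/row 28.2
13076 ((545.900146484375, 202.28201293945312), (131.3525390625, 53.698875427246094), 72.01068878173828) 3485 ((546.0181274414062, 202.7508087158203), (130.38792419433594, 53.63368606567383), 72.01068878173828) [ 1.05919327  5.96733786  7.00417976 34.63571696 35.33732944]
```

>>> apply_moves:
  deltas:
    - {"travel": [0.033,-0.028,0.28],"rotation": [0,0.0008,-0.0016],"claw": 1}
    - {"travel": [0.033,-0.028,0.28],"rotation": [0,0.0008,-0.0016],"claw": 1}
    - {"travel": [0.033,-0.028,0.28],"rotation": [0,0.0008,-0.0016],"claw": 1}
    - {"travel": [0,0,0],"rotation": [0,0,0],"claw": 1}
    - {"travel": [0,0,0],"rotation": [0,0,0],"claw": -1}
    - {"travel": [0,0,0],"rotation": [0,0,0],"claw": -1}
    - {"travel": [0,0,0],"rotation": [0,0,0],"claw": -1}
    - {"travel": [0,0,0],"rotation": [0,0,0],"claw": -1}
  force: 45

```text
t: 4.0
tcp_pos: [569.7, 277.7, 159.4]
eef_rot: [0.151, 0.782, 0.568, -0.209]
ft_force: [2.1, 0.6, 7.0]
gripper_width: 0.627
grasp_force: 48.2
```

```bash
python3 - <<'E'
from m import *
from rig import bot
s=bot.sense();T=cur(s);np.savez('pics/st3',**s);print(s['joint_positions'].round(2),T[:3,:3].round(3).tolist(),'gp',(T[:3,3]+155*T[:3,2]).round(1),s['gripper_width'],s['grasp_force'])
U=T.copy();U[2,3]+=90;plan(T,U,3)
C=tool([555,190,130],104.5,15);D=tool([560,180,90],104.5,60)
plan(U,C,7);plan(C,D,6)
E
```

```text
[-0.44  0.96 -0.26  1.5   0.54  1.22 -1.27] [[0.267, 0.951, -0.156], [0.825, -0.309, -0.473], [-0.498, -0.002, -0.867]] gp [545.5 204.4  25. ] 0.6271225158927737 48.17754463681922
3 rows travel [-0.1494, -0.0007, -0.2601] rot [-0.0, -0.0, -0.0] deg/row 0.0 mm/row 30.0
7 rows travel [-0.1928, 0.0034, -0.0091] rot [-0.0035, 0.0346, -0.0262] deg/row 7.8 mm/row 19.3
6 rows travel [-0.2558, 0.0039, 0.0597] rot [0.0, 0.0417, -0.0] deg/row 7.5 mm/row 26.3
```

>>> apply_moves:
  deltas:
    - {"travel": [-0.15,0,-0.26],"rotation": [0,0,0],"claw": -1}
    - {"travel": [-0.15,0,-0.26],"rotation": [0,0,0],"claw": -1}
    - {"travel": [-0.15,0,-0.26],"rotation": [0,0,0],"claw": -1}
    - {"travel": [-0.193,0.003,-0.009],"rotation": [-0.0035,0.0346,-0.0262],"claw": -1}
    - {"travel": [-0.193,0.003,-0.009],"rotation": [-0.0035,0.0346,-0.0262],"claw": -1}
    - {"travel": [-0.193,0.003,-0.009],"rotation": [-0.0035,0.0346,-0.0262],"claw": -1}
    - {"travel": [-0.193,0.003,-0.009],"rotation": [-0.0035,0.0346,-0.0262],"claw": -1}
    - {"travel": [-0.193,0.003,-0.009],"rotation": [-0.0035,0.0346,-0.0262],"claw": -1}

```text
t: 5.0
tcp_pos: [558.6, 188.0, 280.9]
eef_rot: [-0.032, 0.672, 0.74, -0.003]
ft_force: [0.6, 0.1, -1.6]
gripper_width: 0.623
grasp_force: 47.5
```

>>> apply_moves:
  deltas:
    - {"travel": [-0.193,0.003,-0.009],"rotation": [-0.0035,0.0346,-0.0262],"claw": -1}
    - {"travel": [-0.193,0.003,-0.009],"rotation": [-0.0035,0.0346,-0.0262],"claw": -1}
    - {"travel": [0,0,0],"rotation": [0,0,0],"claw": -1}

```text
t: 5.38
tcp_pos: [565.2, 146.5, 277.4]
eef_rot: [-0.104, 0.61, 0.782, 0.078]
ft_force: [1.2, -0.5, -1.0]
gripper_width: 0.621
grasp_force: 47.6
```

```bash
python3 - <<'E'
from m import *
from rig import bot
s=bot.sense();T=cur(s);np.savez('pics/st4',**s);print(s['t'],s['joint_positions'].round(2),'gp',(T[:3,3]+155*T[:3,2]).round(1),s['gripper_width'],s['grasp_force'])
D=tool([560,180,100],104.5,60)
print('tilt',np.degrees(np.arctan2(-T[2,0],T[2,2]))); plan(T,D,6)
E
```

```text
5.375 [ 0.26  0.72 -0.73  1.77  0.28  0.79 -0.28] gp [554.8 185.  127.6] 0.6210914427466484 47.550866839428636
tilt -165.10952641217781
6 rows travel [-0.2377, 0.0068, 0.0468] rot [0.0, 0.0418, -0.0005] deg/row 7.5 mm/row 24.2
```

>>> apply_moves:
  deltas:
    - {"travel": [-0.238,0.007,0.047],"rotation": [0,0.0418,-0.0005],"claw": -1}
    - {"travel": [-0.238,0.007,0.047],"rotation": [0,0.0418,-0.0005],"claw": -1}
    - {"travel": [-0.238,0.007,0.047],"rotation": [0,0.0418,-0.0005],"claw": -1}
    - {"travel": [-0.238,0.007,0.047],"rotation": [0,0.0418,-0.0005],"claw": -1}
    - {"travel": [-0.238,0.007,0.047],"rotation": [0,0.0418,-0.0005],"claw": -1}
    - {"travel": [-0.238,0.007,0.047],"rotation": [0,0.0418,-0.0005],"claw": -1}
    - {"travel": [0,0,0],"rotation": [0,0,0],"claw": -1}
    - {"travel": [0,0,0],"rotation": [0,0,0],"claw": -1}

```text
t: 6.38
tcp_pos: [593.6, 56.0, 179.2]
eef_rot: [-0.396, 0.527, 0.688, 0.305]
ft_force: [0.2, 0.4, -0.2]
gripper_width: 0.625
grasp_force: 47.6
```

```bash
cat > red.py <<'E'
from m import *
from rig import bot,get_image
def red(names=('scene','side'),near=(560,180),rad=110):
    o=[]
    for n in names:
        T=cur(bot.sense());g=get_image(n)
        if n=='wrist':g['world_from_camera']=T@g['hand_eye']
        P=cloud(g);H,S,V=cv2.split(cv2.cvtColor(g['image'],cv2.COLOR_RGB2HSV))
        m=((H<5)|(H>175))&(S>150)&(V>40)&(g['depth']>0)&(np.linalg.norm(P[...,:2]-near,axis=2)<rad)
        p=P[m];o.append((g,P,m));print(n,len(p),rect(p),'z',np.percentile(p[:,2],[1,50,99]).round(1))
    return o
E
python3 - <<'E'
from red import *
s=bot.sense();T=cur(s);np.savez('pics/st5',**s);print(s['t'],s['joint_positions'].round(2),'gp',(T[:3,3]+155*T[:3,2]).round(1),s['gripper_width'],s['grasp_force'])
print('tilt',np.degrees(np.arctan2(T[2,0],-T[2,2])),'yaw of y',np.degrees(np.arctan2(T[1,1],T[0,1])), 'chan up err', T[:3,1].round(3))
o=red()
cv2.imwrite('pics/d.png',np.hstack([cv2.resize(x[0]['image'][200:380,a:a+200],None,fx=2,fy=2) for x,a in zip(o,(240,180))])[:,:,::-1])
E
```

```text
6.375 [ 0.71  1.27 -1.05  1.63 -0.01  0.93  0.28] gp [558.9 185.7 101.6] 0.625382421700657 47.592067001642135
tilt 59.960565808940245 yaw of y 15.027635565984902 chan up err [0.966 0.259 0.002]
scene 1895 ((561.7877807617188, 179.6162567138672), (59.255096435546875, 65.29232025146484), 15.018905639648438) z [ 37.1 115.5 162.3]
side 1797 ((562.200439453125, 175.13534545898438), (54.7265739440918, 79.32456970214844), 20.13730812072754) z [ 38.6 111.3 166.5]
```

View pics/d.png

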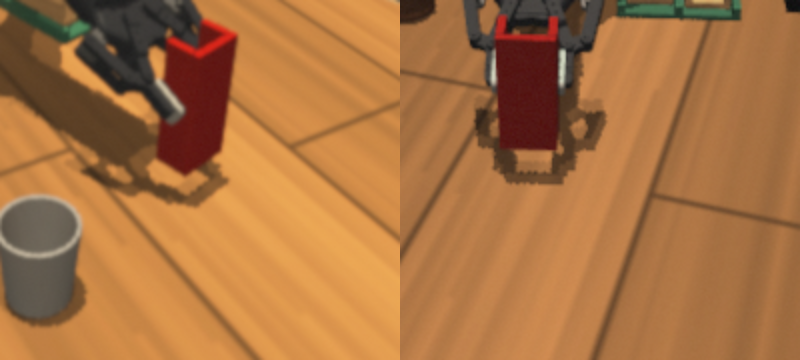

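The channel hangs upright in the grip, with its foot about 35 mm up. I'll check how plumb it is before lowering.

```bash
cat > plumb.py <<'E'
from red import *
def plumb(yaw,names=('scene','side'),near=(560,180),rad=90):
    """slope of the web face (outward normal at yaw) : deg; + = top leans outward"""
    n=np.array([np.cos(np.radians(yaw)),np.sin(np.radians(yaw))])
    for g,P,m in red(names,near,rad):
        p=P[m];w=p[:,:2]@n;A=np.c_[p[:,2],np.ones(len(p)),p[:,:2]@[-n[1],n[0]]]
        k=w>np.percentile(w,60)-4
        for _ in range(6):
            c=np.linalg.lstsq(A[k],w[k],rcond=None)[0];k=abs(w-A@c)<2.5 if _>1 else (abs(w-A@c)<6)
        print('  n',k.sum(),'lean deg %.2f'%np.degrees(np.arctan(c[0])),'yaw err deg %.2f'%np.degrees(np.arctan(c[2])),'centre',p[k].mean(0).round(1),'z',np.percentile(p[k][:,2],[0.5,99.5]).round(1))
E
python3 - <<'E'
from plumb import *
plumb(104.5)
T=cur(bot.sense());U=T.copy();U[2,3]-=34;plan(T,U,5)
E
```

```text
scene 1891 ((563.4912719726562, 174.5567626953125), (58.05671691894531, 76.62849426269531), 12.85067081451416) z [ 37.1 116.2 162.7]
side 1796 ((561.708251953125, 174.16180419921875), (56.37461853027344, 79.8909912109375), 20.096458435058594) z [ 38.1 111.6 166.3]
  n 1042 lean deg 0.21 yaw err deg 0.26 centre [558.8 210.2 103.2] z [ 36.5 162.6]
  n 1601 lean deg 0.21 yaw err deg -0.51 centre [550.9 207.1 104.8] z [ 37.2 166. ]
5 rows travel [-0.0589, -0.0002, 0.0341] rot [-0.0, 0.0, 0.0] deg/row 0.0 mm/row 6.8
```

>>> apply_moves:
  deltas:
    - {"travel": [-0.059,0,0.034],"rotation": [0,0,0],"claw": -1}
    - {"travel": [-0.059,0,0.034],"rotation": [0,0,0],"claw": -1}
    - {"travel": [-0.059,0,0.034],"rotation": [0,0,0],"claw": -1}
    - {"travel": [-0.059,0,0.034],"rotation": [0,0,0],"claw": -1}
    - {"travel": [-0.043,0,0.025],"rotation": [0,0,0],"claw": -1}
    - {"travel": [0,0,0],"rotation": [0,0,0],"claw": -1}
    - {"travel": [0,0,0],"rotation": [0,0,0],"claw": -1}

```text
t: 7.45
tcp_pos: [593.5, 54.2, 146.0]
eef_rot: [-0.397, 0.527, 0.686, 0.306]
ft_force: [-0.9, -1.6, 3.9]
gripper_width: 0.625
grasp_force: 48.1
```

```bash
python3 - <<'E'
from plumb import *
s=bot.sense();T=cur(s);print('gp',(T[:3,3]+155*T[:3,2]).round(1),s['ft_force'].round(1),s['torque'].round(2))
plumb(104.5)
E
```

```text
gp [559.  184.3  68.9] [-0.9 -1.6  3.9] [-0.32  0.26  0.25]
scene 1781 ((562.899169921875, 173.188232421875), (59.28384780883789, 75.47386932373047), 14.271930694580078) z [  2.8  83.3 129.5]
side 1704 ((562.6154174804688, 174.07676696777344), (56.86482238769531, 82.6484146118164), 22.81955909729004) z [  4.7  78.6 133.4]
  n 986 lean deg -0.12 yaw err deg 0.33 centre [558.7 209.   70. ] z [  1.9 129.4]
  n 1512 lean deg 0.03 yaw err deg -0.41 centre [550.9 206.3  71.5] z [  3.7 133.1]
```

>>> apply_moves:
  deltas:
    - {"travel": [-0.013,0,0.008],"rotation": [0,0,0],"claw": -1}
    - {"travel": [0,0,0],"rotation": [0,0,0],"claw": -1}

```text
t: 7.8
tcp_pos: [593.6, 54.3, 145.7]
eef_rot: [-0.398, 0.527, 0.686, 0.307]
ft_force: [-2.7, -6.5, 12.3]
gripper_width: 0.628
grasp_force: 49.0
```

```bash
python3 - <<'E'
from plumb import *
s=bot.sense();T=cur(s);print('gp',(T[:3,3]+155*T[:3,2]).round(1),s['ft_force'].round(1),s['torque'].round(2))
E
```

```text
gp [559.1 184.4  68.9] [-2.7 -6.5 12.3] [0.37 0.93 0.7 ]
```

>>> apply_moves:
  deltas:
    - {"travel": [0,0,0],"rotation": [0,0,0],"claw": 0.4}
    - {"travel": [0,0,0],"rotation": [0,0,0],"claw": 0.6}
    - {"travel": [0,0,0],"rotation": [0,0,0],"claw": 0.8}
    - {"travel": [0,0,0],"rotation": [0,0,0],"claw": 1}
    - {"travel": [0,0,-0.15],"rotation": [0,0,0],"claw": 1}
    - {"travel": [0,0,-0.35],"rotation": [0,0,0],"claw": 1}
    - {"travel": [0,0,-0.35],"rotation": [0,0,0],"claw": 1}
    - {"travel": [0,0,-0.35],"rotation": [0,0,0],"claw": 1}

```text
t: 8.8
tcp_pos: [620.6, -48.6, 204.7]
eef_rot: [-0.396, 0.528, 0.686, 0.306]
ft_force: [0.6, -0.3, 0.4]
gripper_width: 1.002
grasp_force: 0.0
```

```bash
python3 - <<'E'
from plumb import *
s=bot.sense();T=cur(s);print('gp',(T[:3,3]+155*T[:3,2]).round(1),s['ft_force'].round(1),s['joint_positions'].round(2))
plumb(104.5)
W1=tool([556,195,270],104.5,0);W2=tool([555.2,198.8,67],104.5,-60,off=265)
plan(T,W1,8);plan(W1,W2,8)
E
```

```text
gp [586.4  81.4 127.4] [ 0.6 -0.3  0.4] [ 0.81  1.25 -1.04  1.5  -0.    1.14  0.32]
scene 1853 ((560.8097534179688, 194.29190063476562), (53.97533416748047, 35.190921783447266), 16.735488891601562) z [  4.6  76.7 129.4]
side 1676 ((555.6121826171875, 192.39317321777344), (53.33509063720703, 39.17150115966797), 16.892114639282227) z [  4.8  78.2 133.5]
  n 979 lean deg 0.02 yaw err deg 0.37 centre [559.  209.2  69.5] z [  2.3 129.3]
  n 1485 lean deg 0.11 yaw err deg -0.28 centre [551.1 206.5  71.6] z [  3.9 132.9]
8 rows travel [0.4342, -0.0007, -0.0561] rot [-0.0, -0.0417, 0.0002] deg/row 7.5 mm/row 43.8
8 rows travel [0.4042, 0.0002, 0.1295] rot [-0.0, -0.0417, -0.0] deg/row 7.5 mm/row 42.4
```

>>> apply_moves:
  deltas:
    - {"travel": [0.434,0,-0.056],"rotation": [0,-0.0417,0.0002],"claw": 1}
    - {"travel": [0.434,0,-0.056],"rotation": [0,-0.0417,0.0002],"claw": 1}
    - {"travel": [0.434,0,-0.056],"rotation": [0,-0.0417,0.0002],"claw": 1}
    - {"travel": [0.434,0,-0.056],"rotation": [0,-0.0417,0.0002],"claw": 1}
    - {"travel": [0.434,0,-0.056],"rotation": [0,-0.0417,0.0002],"claw": 1}
    - {"travel": [0.434,0,-0.056],"rotation": [0,-0.0417,0.0002],"claw": 1}
    - {"travel": [0.434,0,-0.056],"rotation": [0,-0.0417,0.0002],"claw": 1}
    - {"travel": [0.434,0,-0.056],"rotation": [0,-0.0417,0.0002],"claw": 1}

```text
t: 9.9
tcp_pos: [555.1, 197.9, 425.4]
eef_rot: [0.002, 0.612, 0.791, -0.001]
ft_force: [-0.3, 0.7, -1.2]
gripper_width: 0.999
grasp_force: 0.0
```

>>> apply_moves:
  deltas:
    - {"travel": [0.404,0,0.13],"rotation": [0,-0.0417,0],"claw": 1}
    - {"travel": [0.404,0,0.13],"rotation": [0,-0.0417,0],"claw": 1}
    - {"travel": [0.404,0,0.13],"rotation": [0,-0.0417,0],"claw": 1}
    - {"travel": [0.404,0,0.13],"rotation": [0,-0.0417,0],"claw": 1}

```text
t: 10.4
tcp_pos: [517.9, 340.4, 342.5]
eef_rot: [0.206, 0.59, 0.764, -0.159]
ft_force: [1.4, 0.7, 0.1]
gripper_width: 0.996
grasp_force: 0.0
```

```bash
python3 - <<'E'
from plumb import *
s=bot.sense();T=cur(s);print('gp',(T[:3,3]+155*T[:3,2]).round(1),s['ft_force'].round(1),s['joint_positions'].round(2),'tilt',np.degrees(np.arctan2(T[2,0],-T[2,2])))
W2=tool([555.2,198.8,67],104.5,-60,off=265)
plan(T,W2,5)
E
```

```text
gp [537.8 265.1 208.5] [1.4 0.7 0.1] [-0.39  0.7  -0.57  1.58  0.78  1.41 -0.97] tilt -30.169809051846848
5 rows travel [0.3184, 0.0015, 0.1019] rot [0.0002, -0.0331, 0.0001] deg/row 6.0 mm/row 33.4
```

>>> apply_moves:
  deltas:
    - {"travel": [0.318,0.0015,0.102],"rotation": [0,-0.0331,0],"claw": 1}
    - {"travel": [0.318,0.0015,0.102],"rotation": [0,-0.0331,0],"claw": 1}
    - {"travel": [0.318,0.0015,0.102],"rotation": [0,-0.0331,0],"claw": 1}
    - {"travel": [0.318,0.0015,0.102],"rotation": [0,-0.0331,0],"claw": 1}
    - {"travel": [0.318,0.0015,0.102],"rotation": [0,-0.0331,0],"claw": 1}
    - {"travel": [0,0,0],"rotation": [0,0,0],"claw": 1}
    - {"travel": [0,0,0],"rotation": [0,0,0],"claw": 1}

```text
t: 11.28
tcp_pos: [498.7, 419.6, 201.1]
eef_rot: [0.394, 0.531, 0.686, -0.304]
ft_force: [0.2, 0.2, 0.6]
gripper_width: 0.998
grasp_force: 0.0
```

```bash
python3 - <<'E'
from plumb import *
s=bot.sense();T=cur(s);print('gp',(T[:3,3]+155*T[:3,2]).round(1),s['joint_positions'].round(2),'tilt',np.degrees(np.arctan2(T[2,0],-T[2,2])))
g=T
plumb(104.5,('wrist',))
W=tool([555.2,198.8,67],104.5,-60)
plan(T,W,4)
E
```

```text
gp [532.5 290.2 122.8] [-0.71  1.04 -0.37  1.39  0.96  1.73 -1.16] tilt -59.644845713082994
wrist 12149 ((552.8922729492188, 209.82212829589844), (53.683902740478516, 4.546882152557373), 14.686108589172363) z [  1.   70.3 127.1]
  n 12149 lean deg -0.06 yaw err deg -0.26 centre [553.2 209.8  68.3] z [  0.3 127.7]
4 rows travel [0.0044, -0.0018, 0.2736] rot [0.0001, -0.0005, 0.0] deg/row 0.1 mm/row 27.4
```

>>> apply_moves:
  deltas:
    - {"travel": [0.004,-0.001,0.27],"rotation": [0,-0.0005,0],"claw": 1}
    - {"travel": [0.004,-0.001,0.27],"rotation": [0,-0.0005,0],"claw": 1}
    - {"travel": [0.004,-0.001,0.27],"rotation": [0,-0.0005,0],"claw": 1}
    - {"travel": [0.004,-0.001,0.27],"rotation": [0,-0.0005,0],"claw": 1}
    - {"travel": [0,0,0],"rotation": [0,0,0],"claw": -1}
    - {"travel": [0,0,0],"rotation": [0,0,0],"claw": -1}
    - {"travel": [0,0,0],"rotation": [0,0,0],"claw": -1}
    - {"travel": [0,0,0],"rotation": [0,0,0],"claw": -1}
  force: 45

```text
t: 12.32
tcp_pos: [520.9, 331.1, 144.7]
eef_rot: [0.396, 0.529, 0.686, -0.306]
ft_force: [0.9, 1.0, 0.0]
gripper_width: 0.623
grasp_force: 50.3
```

```bash
python3 - <<'E'
from plumb import *
s=bot.sense();T=cur(s);np.savez('pics/st6',**s);print('gp',(T[:3,3]+155*T[:3,2]).round(1),s['joint_positions'].round(2),'tilt',np.degrees(np.arctan2(T[2,0],-T[2,2])),s['grasp_force'])
plumb(104.5)
U=T.copy();U[2,3]+=150;plan(T,U,4)
C=tool([540,80,230],104.5,-15);plan(U,C,6)
D=tool([492,-168,140],104.5,30);plan(C,D,7)
E
```

```text
gp [555.  201.2  67.3] [-0.61  1.07 -0.33  1.53  1.04  1.58 -1.22] tilt -60.03984019705125 50.25560975074768
scene 1363 ((557.8432006835938, 204.85220336914062), (54.65127182006836, 58.2263298034668), 19.526865005493164) z [  3.2  94.1 130. ]Traceback (most recent call last):
  File "<stdin>", line 3, in <module>
  File "plumb.py", line 5, in plumb
    for g,P,m in red(names,near,rad):
                 ~~~^^^^^^^^^^^^^^^^
  File "red.py", line 10, in red
    p=P[m];o.append((g,P,m));print(n,len(p),rect(p),'z',np.percentile(p[:,2],[1,50,99]).round(1))
                                                        ~~~~~~~~~~~~~^^^^^^^^^^^^^^^^^^
    return _quantile_unchecked(
        a, q, axis, out, overwrite_input, method, keepdims, weights)
    return _ureduce(a,
                    func=_quantile_ureduce_func,
    ...<5 lines>...
                    overwrite_input=overwrite_input,
                    method=method)
    r = func(a, **kwargs)
    result = _quantile(arr,
                       quantiles=q,
    ...<2 lines>...
                       out=out,
                       weights=wgt)
    slices_having_nans = np.isnan(arr[-1, ...])
                                  ~~~^^^^^^^^^
IndexError: index -1 is out of bounds for axis 0 with size 0
```

```bash
python3 - <<'E'
from h import *
T=cur(dict(np.load('pics/st6.npz')))
U=T.copy();U[2,3]+=150;plan(T,U,4)
C=tool([540,80,230],104.5,-15);plan(U,C,6)
D=tool([492.4,-169.8,140],104.5,30);plan(C,D,7)
E
```

```text
4 rows travel [-0.3249, -0.0001, -0.1873] rot [0.0, -0.0, -0.0] deg/row 0.0 mm/row 37.5
6 rows travel [-0.3627, -0.0747, 0.1249] rot [0.0001, 0.0417, 0.0002] deg/row 7.5 mm/row 39.1
7 rows travel [-0.5193, -0.1552, 0.1161] rot [0.0, 0.0357, -0.0] deg/row 6.4 mm/row 55.4
```

>>> apply_moves:
  deltas:
    - {"travel": [-0.325,0,-0.187],"rotation": [0,0,0],"claw": -1}
    - {"travel": [-0.325,0,-0.187],"rotation": [0,0,0],"claw": -1}
    - {"travel": [-0.325,0,-0.187],"rotation": [0,0,0],"claw": -1}
    - {"travel": [-0.325,0,-0.187],"rotation": [0,0,0],"claw": -1}
    - {"travel": [0,0,0],"rotation": [0,0,0],"claw": -1}

```text
t: 13.05
tcp_pos: [521.8, 330.9, 297.4]
eef_rot: [0.397, 0.53, 0.685, -0.304]
ft_force: [-0.2, 0.1, -1.6]
gripper_width: 0.623
grasp_force: 50.3
```

>>> apply_moves:
  deltas:
    - {"travel": [-0.363,-0.075,0.125],"rotation": [0,0.0417,0.0002],"claw": -1}
    - {"travel": [-0.363,-0.075,0.125],"rotation": [0,0.0417,0.0002],"claw": -1}
    - {"travel": [-0.363,-0.075,0.125],"rotation": [0,0.0417,0.0002],"claw": -1}
    - {"travel": [-0.363,-0.075,0.125],"rotation": [0,0.0417,0.0002],"claw": -1}
    - {"travel": [-0.363,-0.075,0.125],"rotation": [0,0.0417,0.0002],"claw": -1}
    - {"travel": [-0.363,-0.075,0.125],"rotation": [0,0.0417,0.0002],"claw": -1}
    - {"travel": [0,0,0],"rotation": [0,0,0],"claw": -1}

```text
t: 13.92
tcp_pos: [530.7, 112.1, 379.0]
eef_rot: [0.104, 0.611, 0.781, -0.081]
ft_force: [0.3, 0.3, -2.1]
gripper_width: 0.621
grasp_force: 50.2
```

```bash
python3 - <<'E'
from h import *
from rig import bot
s=bot.sense();T=cur(s);print('gp',(T[:3,3]+155*T[:3,2]).round(1),s['joint_positions'].round(2),s['gripper_width'],s['grasp_force'])
D=tool([492.4,-169.8,140],104.5,30);plan(T,D,7)
E
```

```text
gp [540.4  72.7 229.4] [ 0.09  0.46 -0.59  1.83  0.59  1.07 -0.54] 0.6211744132106616 50.237203538417816
7 rows travel [-0.5103, -0.1507, 0.1167] rot [0.0001, 0.0359, -0.0005] deg/row 6.5 mm/row 54.5
```

>>> apply_moves:
  deltas:
    - {"travel": [-0.51,-0.151,0.117],"rotation": [0,0.0359,-0.0005],"claw": -1}
    - {"travel": [-0.51,-0.151,0.117],"rotation": [0,0.0359,-0.0005],"claw": -1}
    - {"travel": [-0.51,-0.151,0.117],"rotation": [0,0.0359,-0.0005],"claw": -1}
    - {"travel": [-0.51,-0.151,0.117],"rotation": [0,0.0359,-0.0005],"claw": -1}
    - {"travel": [-0.51,-0.151,0.117],"rotation": [0,0.0359,-0.0005],"claw": -1}
    - {"travel": [-0.51,-0.151,0.117],"rotation": [0,0.0359,-0.0005],"claw": -1}
    - {"travel": [-0.51,-0.151,0.117],"rotation": [0,0.0359,-0.0005],"claw": -1}
    - {"travel": [0,0,0],"rotation": [0,0,0],"claw": -1}

```text
t: 14.92
tcp_pos: [512.8, -242.9, 268.4]
eef_rot: [-0.209, 0.59, 0.764, 0.158]
ft_force: [0.1, 0.6, -0.1]
gripper_width: 0.626
grasp_force: 50.3
```

```bash
python3 - <<'E'
from red import *
s=bot.sense();T=cur(s);print('gp',(T[:3,3]+155*T[:3,2]).round(1),s['joint_positions'].round(2),s['gripper_width'],s['grasp_force'],'tilt',np.degrees(np.arctan2(T[2,0],-T[2,2])),'y axis',T[:3,1].round(3))
D=tool([492.4,-169.8,85],104.5,30);plan(T,D,5)
o=red(('scene','side','wrist'),(492,-168))
for g,P,m in o:
    p=P[m]
    # web top plane
    k=p[:,2]>np.percentile(p[:,2],50)
    c=0
    for _ in range(6):
        A=np.c_[p[:,:2]-[492,-168],np.ones(len(p))];c=np.linalg.lstsq(A[k],p[k][:,2],rcond=None)[0];k=abs(p[:,2]-A@c)<3
    q=p[k];print(' plane slope deg',np.degrees(np.arctan(c[:2])).round(2),'z',c[2].round(1),k.sum(),rect(q))
cv2.imwrite('pics/e.png',np.hstack([cv2.resize(o[0][0]['image'][110:260,180:380],None,fx=2,fy=2),cv2.resize(o[1][0]['image'][80:230,230:430],None,fx=2,fy=2)])[:,:,::-1])
E
```

```text
gp [ 492.3 -167.2  134.8] [ 0.95  0.81 -0.71  1.68  0.07  1.11  0.55] 0.6256578789311309 50.25697320699692 tilt 30.414746129964655 y axis [ 0.967  0.254 -0.005]
5 rows travel [-0.0524, -0.0025, 0.0834] rot [-0.0004, -0.0005, 0.0] deg/row 0.1 mm/row 9.8
scene 833 ((497.5835876464844, -160.24942016601562), (65.85679626464844, 131.46226501464844), 9.340864181518555) z [106.6 135.2 143.5]
side 700 ((490.9225158691406, -158.68820190429688), (53.215877532958984, 129.3830108642578), 15.31641674041748) z [116.  148.  150.7]
wrist 28183 ((490.5390625, -144.91629028320312), (54.124534606933594, 100.54069519042969), 15.188263893127441) z [143.7 145.3 146.8]
 plane slope deg [-1.26 -0.1 ] z 141.6 377 ((492.0697326660156, -158.39602661132812), (57.99920654296875, 122.09750366210938), 15.32929515838623)
 plane slope deg [0.1  0.27] z 148.1 568 ((490.8519592285156, -158.81594848632812), (52.92472457885742, 129.2147216796875), 15.386453628540039)
 plane slope deg [-0.07  0.43] z 145.1 28166 ((490.5390625, -144.91629028320312), (54.124534606933594, 100.54069519042969), 15.188263893127441)
```

View pics/e.png

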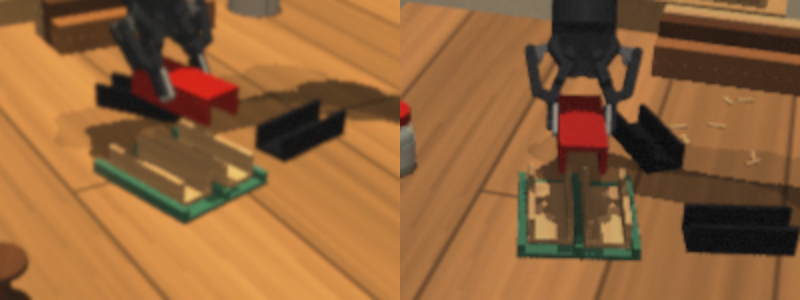

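Red is legs down and level above the cradle, with its web top at about 145 mm. The cameras put it about 6 to 10 mm too far along +axis. I'll measure it against the wood in the wrist view.

```bash
python3 - <<'E'
from red import *
s=bot.sense();T=cur(s);g=get_image('wrist');g['world_from_camera']=T@g['hand_eye'];P=cloud(g)
H,S,V=cv2.split(cv2.cvtColor(g['image'],cv2.COLOR_RGB2HSV));ok=g['depth']>0
a=np.radians(104.5);ax=np.array([np.cos(a),np.sin(a)]);ay=np.array([-ax[1],ax[0]]);c=np.array([492.3,-169.5])
L=(P[...,:2]-c)@ax;W=(P[...,:2]-c)@ay;Z=P[...,2]
red=((H<5)|(H>175))&(S>150)&(V>40)&ok&(Z>138)
print('red l',np.percentile(L[red],[.5,99.5]).round(1),'w',np.percentile(W[red],[.5,99.5]).round(1))
for lo in range(-60,60,15):
    k=red&(L>lo)&(L<lo+15)
    if k.sum()>50:print('  l',lo,'w',np.percentile(W[k],[1,99]).round(1))
gr=(H>50)&(H<95)&(S>70)&ok&(Z<30)
if gr.sum():print('green',gr.sum(),'l',np.percentile(L[gr],[.5,99.5]).round(1),'w',np.percentile(W[gr],[.5,99.5]).round(1))
wd=ok&~gr&(Z>36)&(Z<50)&(abs(L)<90)&(abs(W)<80)
for lo,hi in((-75,-34),(-34,0),(0,34),(34,75)):
    k=wd&(W>lo)&(W<hi)
    if k.sum()>20:print('wood',k.sum(),'w',np.percentile(W[k],[2,98]).round(1),'l',np.percentile(L[k],[1,99]).round(1))
cv2.imwrite('pics/f.png',g['image'][:,:,::-1])
E
```

```text
red l [-22.7  74.2] w [-31.5  21.5]
  l -30 w [-31.3  20.2]
  l -15 w [-31.5  20.6]
  l 0 w [-31.3  20.8]
  l 15 w [-31.4  21.2]
  l 30 w [-31.1  21.3]
  l 45 w [-30.8  21.5]
green 1240 l [12.2 84.3] w [-73.1  72. ]
wood 547 w [-61.  -53.2] l [-37.2  63.3]
wood 751 w [52.6 60.5] l [19.8 68.9]
```

View pics/f.png

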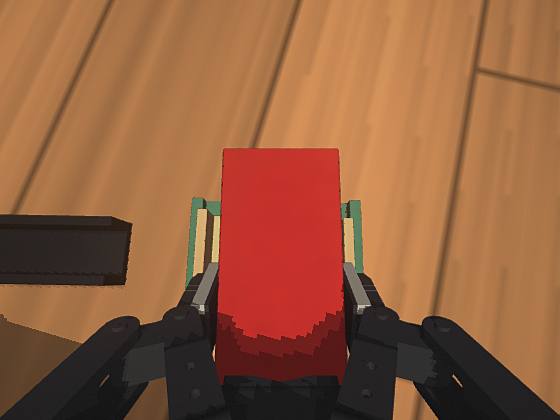

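```bash
python3 - <<'E'
from red import *
s=bot.sense();T=cur(s);g=get_image('wrist');g['world_from_camera']=g['hand_eye'];Q=cloud(g)
H,S,V=cv2.split(cv2.cvtColor(g['image'],cv2.COLOR_RGB2HSV));ok=g['depth']>0
P=Q@T[:3,:3].T+T[:3,3]
red=((H<5)|(H>175))&(S>150)&(V>40)&ok&(P[...,2]>138)
for v in(160,220,280):
    u=np.where(red[v])[0];print(v,u.min(),u.max(),'tool',Q[v,u.min()].round(1),Q[v,u.max()].round(1),'world',P[v,u.min()].round(1),P[v,u.max()].round(1))
print(s['tcp_pos'],T.round(3).tolist(),s['t'])
E
```

```text
160 223 338 tool [ 57.1 -25.9 180.8] [ 56.9  27.2 181.6] world [ 453.9 -107.9  146.6] [505.1 -93.7 146. ]
220 220 340 tool [ 32.6 -26.2 167. ] [ 32.9  26.8 166.1] world [ 461.  -135.1  146.2] [ 512.2 -121.3  147.4]
280 218 343 tool [ 10.5 -25.9 153.2] [ 10.   27.3 154.1] world [ 468.1 -160.1  147.1] [ 519.5 -146.1  146.2]
[ 515.39815632 -236.46075175  274.33493221] [[-0.23, 0.965, -0.13, 515.398], [0.833, 0.264, 0.486, -236.461], [0.503, 0.004, -0.865, 274.335], [0.0, 0.0, 0.0, 1.0]] 15.125
```

The arm was still settling: the measured pose shifted by about 7 mm while I took pictures. I'll hold still and remeasure.

>>> apply_moves:
  deltas:
    - {"travel": [0,0,0],"rotation": [0,0,0],"claw": -1}
    - {"travel": [0,0,0],"rotation": [0,0,0],"claw": -1}
    - {"travel": [0,0,0],"rotation": [0,0,0],"claw": -1}
    - {"travel": [0,0,0],"rotation": [0,0,0],"claw": -1}

```text
t: 15.68
tcp_pos: [514.6, -238.9, 273.8]
eef_rot: [-0.206, 0.587, 0.767, 0.159]
ft_force: [-0.3, 0.1, -0.6]
gripper_width: 0.617
grasp_force: 50.3
```

```bash
cat > rel.py <<'E'
from red import *
def rel():
    s=bot.sense();T=cur(s);g=get_image('wrist');g['world_from_camera']=T@g['hand_eye'];P=cloud(g)
    print('t',s['t'],'gp',(T[:3,3]+155*T[:3,2]).round(1),'tilt %.1f'%np.degrees(np.arctan2(T[2,0],-T[2,2])),'yaw y %.1f'%np.degrees(np.arctan2(T[1,1],T[0,1])),'ft',s['ft_force'].round(1),s['gripper_width'].round(3))
    H,S,V=cv2.split(cv2.cvtColor(g['image'],cv2.COLOR_RGB2HSV));ok=g['depth']>0
    a=np.radians(104.5);ax=np.array([np.cos(a),np.sin(a)]);ay=np.array([-ax[1],ax[0]]);c=np.array([492.3,-169.5])
    L=(P[...,:2]-c)@ax;W=(P[...,:2]-c)@ay;Z=P[...,2]
    red=((H<5)|(H>175))&(S>150)&(V>40)&ok&(np.hypot(L,W)<130)
    red&=abs(Z-np.median(Z[red]))<5
    print('red l',np.percentile(L[red],[.5,99.5]).round(1),'w',np.percentile(W[red],[1,99]).round(1),'z',np.median(Z[red]).round(1),'slope w/l',np.polyfit(L[red],W[red],1)[0].round(3),rect(P[red])[2])
    wd=ok&~red&(Z>36)&(Z<50)&(abs(L)<90)&(abs(W)<80)
    for lo,hi in((-75,-34),(-34,0),(0,34),(34,75)):
        k=wd&(W>lo)&(W<hi)
        if k.sum()>20:print('wood',k.sum(),'w',np.percentile(W[k],[2,98]).round(1),'l',np.percentile(L[k],[1,99]).round(1))
    return T
def goal(T,dl,dw,dz,n,yaw=0):
    a=np.radians(104.5);ax=np.array([np.cos(a),np.sin(a)]);ay=np.array([-ax[1],ax[0]])
    U=T.copy();U[:2,3]+=dl*ax+dw*ay;U[2,3]+=dz;plan(T,U,n)
E
python3 -c "
from rel import *
T=rel()"
```

```text
Traceback (most recent call last):
  File "rel.py", line 4, in rel
    print('t',s['t'],'gp',(T[:3,3]+155*T[:3,2]).round(1),'tilt %.1f'%np.degrees(np.arctan2(T[2,0],-T[2,2])),'yaw y %.1f'%np.degrees(np.arctan2(T[1,1],T[0,1])),'ft',s['ft_force'].round(1),s['gripper_width'].round(3))
                                                                                                                                                                                           ^^^^^^^^^^^^^^^^^^^^^^^^
AttributeError: 'float' object has no attribute 'round'
```

```bash
sed -i "s/s\['gripper_width'\].round(3)/s['gripper_width']/" rel.py; python3 -c "
from rel import *
T=rel();T=rel()
plan(T,tool([492.4,-169.8,85],104.5,30),5)"
```

```text
t 15.725 gp [ 494.7 -163.6  139.8] tilt 30.2 yaw y 15.1 ft [ 0.4 -0.6 -0.7] 0.628871531540616
red l [-24.7  72.2] w [-30.3  22. ] z 146.3 slope w/l 0.007 15.03088665008545
wood 573 w [-61.  -53.2] l [-37.5  63.3]
wood 771 w [52.6 60.5] l [18.5 69.1]
t 15.775 gp [ 494.7 -163.6  139.7] tilt 30.2 yaw y 15.1 ft [-0.5  0.  -1.8] 0.6195430285292852
red l [-24.7  72.2] w [-30.2  22. ] z 146.3 slope w/l 0.007 15.151164054870605
wood 569 w [-61.  -53.2] l [-37.6  63.3]
wood 772 w [52.7 60.6] l [18.5 69.1]
5 rows travel [-0.0633, -0.0085, 0.0893] rot [-0.0002, -0.0002, 0.0006] deg/row 0.1 mm/row 11.0
```

>>> apply_moves:
  deltas:
    - {"travel": [-0.063,-0.0085,0.089],"rotation": [0,0,0.0006],"claw": -1}
    - {"travel": [-0.063,-0.0085,0.089],"rotation": [0,0,0.0006],"claw": -1}
    - {"travel": [-0.063,-0.0085,0.089],"rotation": [0,0,0.0006],"claw": -1}
    - {"travel": [-0.063,-0.0085,0.089],"rotation": [0,0,0.0006],"claw": -1}
    - {"travel": [-0.063,-0.0085,0.089],"rotation": [0,0,0.0006],"claw": -1}
    - {"travel": [0,0,0],"rotation": [0,0,0],"claw": -1}
    - {"travel": [0,0,0],"rotation": [0,0,0],"claw": -1}
    - {"travel": [0,0,0],"rotation": [0,0,0],"claw": -1}

```text
t: 16.82
tcp_pos: [512.0, -244.6, 219.9]
eef_rot: [-0.206, 0.591, 0.764, 0.159]
ft_force: [0.1, -0.2, -0.6]
gripper_width: 0.625
grasp_force: 50.3
```

```bash
python3 -c "
from rel import *
T=rel()
o=red(('side',),(492,-168))
goal(T,0,0,-40,6)"
```

```text
t 16.825 gp [ 492.3 -169.4   85.9] tilt 30.1 yaw y 14.6 ft [ 0.1 -0.2 -0.6] 0.6253815998899181
red l [-29.7  67.2] w [-26.5  25.6] z 92.4 slope w/l 0.002 14.858017921447754
wood 1556 w [-61.  -53.2] l [-5.  62.7]
wood 1723 w [52.6 60.6] l [-5.9 68.5]
side 696 ((489.61749267578125, -165.43392944335938), (53.16423416137695, 131.09344482421875), 14.247405052185059) z [64.7 96.6 99.6]
6 rows travel [-0.0335, 0.0001, 0.0577] rot [-0.0, -0.0, 0.0] deg/row 0.0 mm/row 6.7
```

Red is laterally within 0.5 mm and its end within 2 mm of target, so I'm descending.

>>> apply_moves:
  deltas:
    - {"travel": [-0.034,0,0.058],"rotation": [0,0,0],"claw": -1}
    - {"travel": [-0.034,0,0.058],"rotation": [0,0,0],"claw": -1}
    - {"travel": [-0.034,0,0.058],"rotation": [0,0,0],"claw": -1}
    - {"travel": [-0.034,0,0.058],"rotation": [0,0,0],"claw": -1}
    - {"travel": [0,0,0],"rotation": [0,0,0],"claw": -1}

```text
t: 17.55
tcp_pos: [511.5, -244.7, 191.8]
eef_rot: [-0.207, 0.591, 0.764, 0.158]
ft_force: [0.3, -0.6, -0.6]
gripper_width: 0.619
grasp_force: 50.3
```

>>> apply_moves:
  deltas:
    - {"travel": [-0.034,0,0.058],"rotation": [0,0,0],"claw": -1}
    - {"travel": [-0.034,0,0.058],"rotation": [0,0,0],"claw": -1}
    - {"travel": [0,0,0],"rotation": [0,0,0],"claw": -1}
    - {"travel": [0,0,0],"rotation": [0,0,0],"claw": -1}

```text
t: 18.05
tcp_pos: [511.8, -244.8, 179.2]
eef_rot: [-0.206, 0.591, 0.764, 0.159]
ft_force: [-0.2, -0.5, -0.6]
gripper_width: 0.623
grasp_force: 50.3
```

```bash
python3 -c "
from rel import *
T=rel()
goal(T,0,0,-2,1)"
```

```text
t 18.05 gp [ 492.  -169.5   45.2] tilt 30.2 yaw y 14.6 ft [-0.2 -0.5 -0.6] 0.6228057511886866
red l [-29.7  67.2] w [-26.3  25.9] z 51.7 slope w/l 0.001 14.643771171569824
wood 3892 w [-60.9 -38. ] l [-48.6  62.1]
wood 154 w [-33.4 -27.3] l [ 8.8 38.3]
wood 139 w [27.4 32.7] l [10.4 16. ]
wood 4120 w [37.9 60.5] l [-48.7  68.1]
1 rows travel [-0.0101, 0.0, 0.0173] rot [0.0, -0.0, 0.0] deg/row 0.0 mm/row 2.0
```

Red is about 3 mm above its seat with no contact force. I'll lower the last bit in small steps.

>>> apply_moves:
  deltas:
    - {"travel": [-0.01,0,0.017],"rotation": [0,0,0],"claw": -1}
    - {"travel": [0,0,0],"rotation": [0,0,0],"claw": -1}
    - {"travel": [-0.005,0,0.009],"rotation": [0,0,0],"claw": -1}
    - {"travel": [0,0,0],"rotation": [0,0,0],"claw": -1}
    - {"travel": [0,0,0],"rotation": [0,0,0],"claw": -1}

```text
t: 18.73
tcp_pos: [511.8, -244.8, 176.3]
eef_rot: [-0.206, 0.591, 0.764, 0.158]
ft_force: [-1.7, -0.0, 2.1]
gripper_width: 0.623
grasp_force: 50.6
```

```bash
python3 -c "
from rel import *
T=rel()"
```

```text
t 18.725 gp [ 492.  -169.5   42.3] tilt 30.2 yaw y 14.6 ft [-1.7 -0.   2.1] 0.62268969468207
red l [-29.7  67.2] w [-26.2  26. ] z 48.8 slope w/l 0.002 14.535171508789062
wood 4034 w [-60.9 -37.4] l [-47.5  62. ]
wood 315 w [-33.3 -26.6] l [-29.3  57.9]
wood 252 w [26.3 32.9] l [-26.6  60.3]
wood 4245 w [37.1 60.5] l [-47.7  68. ]
```

Seated: the web reads 48.8, and this camera reads about 1.5 mm low. I'll open slightly and back out.

>>> apply_moves:
  deltas:
    - {"travel": [0,0,0],"rotation": [0,0,0],"claw": 0.35}
    - {"travel": [0,0,0],"rotation": [0,0,0],"claw": 0.5}
    - {"travel": [0,0,0],"rotation": [0,0,0],"claw": 0.5}
    - {"travel": [0,0,-0.1],"rotation": [0,0,0],"claw": 0.5}
    - {"travel": [0,0,-0.25],"rotation": [0,0,0],"claw": 0.5}
    - {"travel": [0,0,-0.3],"rotation": [0,0,0],"claw": 0.5}
    - {"travel": [0,0,-0.4],"rotation": [0,0,0],"claw": 0.5}
    - {"travel": [0,0,-0.4],"rotation": [0,0,0],"claw": 0.5}

```text
t: 19.77
tcp_pos: [530.4, -316.1, 303.2]
eef_rot: [-0.206, 0.591, 0.764, 0.158]
ft_force: [1.4, -0.5, 0.1]
gripper_width: 0.748
grasp_force: 0.0
```

>>> apply_moves:
  deltas:
    - {"travel": [0,0,-0.2],"rotation": [0,0,0],"claw": 0.5}
    - {"travel": [0,0,0],"rotation": [0,0,0],"claw": 0.5}
    - {"travel": [0,0,0],"rotation": [0,0,0],"claw": 0.5}
    - {"travel": [0,0,0],"rotation": [0,0,0],"claw": 0.5}

```text
t: 20.27
tcp_pos: [532.6, -324.3, 317.7]
eef_rot: [-0.207, 0.59, 0.764, 0.158]
ft_force: [-0.7, -0.0, 0.3]
gripper_width: 0.751
grasp_force: 0.0
```

```bash
python3 - <<'E'
from rel import *
T=rel()
g=get_image('wrist');g2=get_image('side');print(red(('side','scene'),(492,-168))[0][0]['depth'].shape)
cv2.imwrite('pics/g.png',np.hstack([cv2.resize(g['image'],(400,300)),cv2.resize(g2['image'][100:250,230:430],(400,300))])[:,:,::-1])
E
```

```text
t 20.275 gp [ 512.4 -248.8  183.9] tilt 30.3 yaw y 14.7 ft [-0.7 -0.   0.3] 0.750783548440186
red l [-60.8  67.1] w [-26.1  26.1] z 48.8 slope w/l 0.002 14.592924118041992
wood 1253 w [-61.  -53.2] l [-64.6  61.9]
wood 115 w [-27.1  -2. ] l [-65.6  48.8]
wood 42 w [ 2.4 27. ] l [-61.5  62.9]
wood 1250 w [52.8 60.9] l [-58.8  68.1]
side 715 ((490.32183837890625, -167.40036010742188), (52.61410140991211, 136.52891540527344), 13.645648002624512) z [23.2 53.  56.3]
scene 863 ((495.1282958984375, -165.10260009765625), (57.30771255493164, 132.92794799804688), 12.781993865966797) z [21.  48.2 51.2]
(420, 560)
```

View pics/g.png

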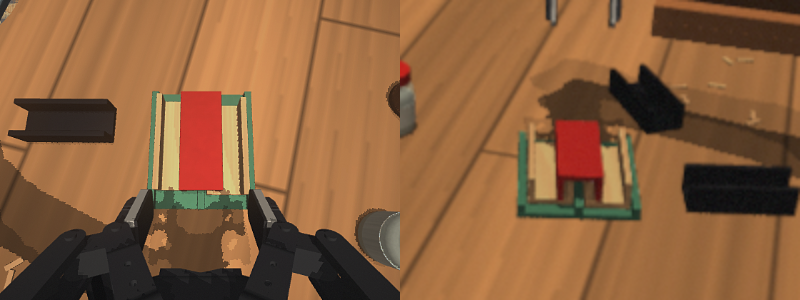

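Red is nested squarely with one leg in each trough. Its centre is at l≈2.5 between the wooden channels (-1.4 and 4.6), and the gripper is clear. I'm handing the job in.

```bash
python3 -c "
from rig import bot
print(bot.job_done())"
```

```text
the job is handed in; nothing more can be done
None
```

The red channel is nested legs down over the two wooden channels, with ends level to about 4 mm and centred on the middle rib to within 1 mm by camera; the job was handed in at about 20 s, and no verdict came back.

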